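# Close the reader's chamber and hold its shutter open at the mark

### The job

The specimen is already in the light-tight reader: set the reader's own grey cap (the smaller of the two standing on the bench) onto the round chamber mouth so that it sits fully home, placing it rather than dropping it. Only then pull the spring-return shutter handle at the reader's side straight out until its pointer lines up with the rider that marks the exposure setting on the rail beside it, and finish there with the gripper still holding the handle at the mark (it springs shut if let go). Leave the mark rider where it is set, and do not disturb the other things on the bench.

Things in the scene. Friction and masses are not known exactly. Their poses are not given: they have to be found in the camera images.
- reader: white instrument housing fixed to the bench, 170 (x) x 150 (y) x 65 mm high, closed body with the aluminium chamber collar on top; origin at the centre of its underside on the bench, z up. Its +y side carries the shutter slide and the mark rail; it may stand turned a little on the bench
- mouth (a point): centre of the upper rim of the chamber collar (outer diameter 84, inner diameter 64, 22 mm high, standing on the housing's top), 87 mm above the bench, axes as the reader's, 10 mm to the reader's -y from its middle. The cap's plug goes in here
- cap: the reader's grey plastic cap, about 100 g, upright on the bench: plug below of diameter 59, 12 mm high (lower edge chamfered), flange of diameter 76 from 12 to 20 mm, round upright knob of diameter 24 from 20 to 60 mm. Origin at the centre of the plug's underside, z up. Seated, the flange rests on the collar's rim and this origin is 12 mm below the rim
- spare_cap: a larger grey cap of the same form, flange diameter 106 and plug diameter 88 mm, knob the same; does not belong to this reader, leave it alone
- shutter: shutter slide: steel bar with an upright black post, 26 (x) x 16 (y) mm, 38 to 110 mm above the bench. Origin: post's axis, 40 mm high, axes as the reader's. Shut: 135 mm out on the reader's +y (post's middle 60 mm off the housing). Slides to the reader's +y, 75 mm at most; spring pulls it shut, 5 N shut, 14 N at the end. Thin pointer from the post to reader x = +62 mm, 46 to 50 mm high
- mark: the mark: dark rider, 12 mm along, 30 mm across, thin fin to 57 mm above the bench, clamped on the rail along the reader's y at reader x = +50 mm. Origin: rider's middle on the rail's top, 32 mm high, axes as the reader's; 30 to 60 mm farther out than the shut slide's pointer. Pointer is at the mark when shutter and mark have the same reader y
- dish: small clear round dish with lid, diameter 60, 16 mm high; origin under its centre; a bystander
- bottle: amber glass bottle, diameter 64, 150 mm high; origin under its centre; a bystander
- beaker: glass beaker, diameter 72, 90 mm high; origin under its centre; a bystander
- forceps: steel forceps lying on the bench, 130 mm long, 5 mm thick, origin about its middle; a bystander
Things that resemble listed ones, but are neither listed nor needed, are in the scene too. Leave any orange look-alike of the cap alone.

How it is judged (in metres and radians):
On the way, in this order (a step that is already met when the one before it is completed fails the run):
1. the cap sits fully home in the chamber mouth and the gripper has let go of it (horizontal distance between cap and mouth below 0.005 m and z of cap in the frame of mouth below -0.0095 m and angle between cap's own z axis and vertical below 0.06 rad and contact force between the fingers and cap below 0.2 N), for 0.2 s.
2. the gripper holds the shutter slide with its pointer at the mark (y of shutter in the frame of mark between -0.005 and 0.005 m and contact force between the fingers and shutter above 4 N), for 0.5 s.
At the end, for the whole second after the job is handed in: Cap home and untouched (5 mm from the mouth's axis, plug 9.5 mm or more below the rim, upright to 0.06 rad); pointer within 5 mm of the mark, under 10 mm/s, held by the fingers with over 4 N; mark rider within 5 mm of its setting, through the last second (all of step 1 and all of step 2 and linear speed of shutter below 0.01 m/s and distance of mark from where it was at the start of the episode below 0.005 m and contact force between the arm and cap below 0.2 N); the arm keeps its last pose, push and grip.
It fails at once if the shutter is pulled out more than 15 mm while the cap is not home (y of shutter in the frame of reader above 0.15 m and not (horizontal distance between cap and mouth below 0.005 m and z of cap in the frame of mouth below -0.0095 m and angle between cap's own z axis and vertical below 0.06 rad)).
It fails at once if the cap is dropped (falls free faster than 0.5 m/s) (contact force between the fingers and cap below 0.05 N and linear speed of cap above 0.5 m/s).
It fails at once if the mark rider is displaced by more than 5 mm (distance of mark from where it was at the start of the episode above 0.005 m).
It fails at once if a bystander is shifted by more than 30 mm (distance of any of spare_cap, dish, bottle, beaker, forceps from where it was at the start of the episode above 0.03 m).
It also fails if it takes over 51 s, if anything falls off the work surface, if the arm or the gripper's body presses on something with over 40 N, if the wrist force passes 120 N, or if a joint passes its speed limit or range.

### The arm

A 6-joint arm with a two-finger parallel gripper is mounted at the origin on the work surface. World frame = base frame: x ahead of the robot, y to its left, z up, the work surface at z = 0. Lengths are in mm, angles in rad, forces in N, time in s.
With the tool pointing down it reaches from about 300 to 1000 mm from the base axis. Payload 5.1 kg.
Tool frame: the origin (TCP) lies on the centre line of the jaws, within the pads' length; the fingertips stand 22 mm ahead of it and the grasp point (between the pads) lies 3 mm ahead of it; z points along the fingers, y is the line along which they close (so a half turn about z gives the same grasp; the last joint's range is limited). The gripper opens to 95 mm and grips with 3 to 60 N. Pads are 20 mm wide; open, the fingers measure 119 mm over their backs; the gripper's body (75 mm by 180 mm) begins 59 mm behind the grasp point.
Start: joints at [1.072, 0.124, 1.65, -0, 1.367, -0.083], TCP at [262.568, 594.595, 236.656] pointing down, gripper open.
Joint ranges: [-2.61, 2.61], [-1.02, 2.33], [0.03, 2.71], [-1.35, 4.49], [0.32, 2.68], [-2.91, 2.91]. Speed limits (rad/s): [2.57, 2.57, 3.14, 3.14, 3.14, 3.14].

### API

Orientations are given as a rotation vector (axis times angle).
In Python, from workcell import telemetry, cams, env gives the robot as it stands.
- The arm moves only by the tool send_rows, never from a script. Its arguments are lists of equal length, an entry for each row: "xyz": the shift along the world's x, y, z normalised to -1 to 1, where 1 is 2 cm, a list of three; "twist": the turn about the world's z normalised to -1 to 1, where 1 is 180 degrees; "fingers": the finger opening in mm, from 0 to 95.1. In form: {"xyz": [[x, y, z], ...], "twist": [twist, ...], "fingers": [fingers, ...]}. A call has 1 to 8 rows; each row shifts and turns the commanded pose from where the row before left it; what a row does not reach is not made up. A row lasts 1/10 s, in which the tool goes at most 50 mm and 8.59 degrees, less where a joint would pass 70% of its speed; a pose out of reach is approached as far as the arm can. A call with a number of a shift or a turn outside -1 to 1 is refused whole. A call with a gripper value outside its range is refused whole. The fingers move at their own pace and stop on an object; "newtons" is the grip in N (left out, the last holds). Time passes only in rows, so rows that do not move let the fingers close. It gives the time, the measured TCP pose, the force, the opening and the grip force at its end, in the units of the state.
- telemetry.read_state(): the state, without advancing time (a new reading comes with each control period).
- cams.get_image(name): name is "scene" or "top" or "wrist"; returns a dict with "pixels" (384x512x3 uint8, red, green, blue), "vfov" (degrees; the focal length in pixels is half the picture's height over the tangent of half this angle, whatever the lens; pixels are square), "cx", "cy" (the principal point, pixels), "T" (4x4, takes a point from camera to world coordinates). Camera axes: x right, y up, looking along -z (the intrinsics and any distortion apply to the point x, -y, -z); pixel columns grow to the right and rows downward; lengths in mm; the calibration is good to about 2 mm. A picture is of the moment at which its call begins. There is no depth.
- env.hand_in(): hands the job in; it is judged then, once.
Trained networks look in a picture, given as the dict that the camera call returned (one of the last four; its "shot" number tells which), for a name from the list of things; names that differ only in an ending like _2 or _b are one class to them, and where a whole thing is asked for, a point or a joint stands for the part that bears it (a point fixed in the world has none). Each returns a list of dicts, best first, with "confidence" (0 to 1); they miss things now and then, are a little off and sometimes report something else, mostly with a low value. They report only what shows in the picture. A call takes as long as a camera call. They do not tell look-alikes from the thing itself.
- cams.masks_of(picture, label): "pixels" (384x512 bool, what is visible of it) and "bbox" ([left, top, width, height] in pixels, round what is visible of it).
The state is a dict: "t": time; "joint_positions": joint angles; "joint_velocities": joint speeds; "joint_torque": joint torques, N m; "eef_pos": TCP position; "eef_rot": TCP orientation; "force": force on the tool from outside, world axes, zero at the start; "wrist_torque": the same for the moment, N m; "grip_width": finger opening in mm; "grasp_force": force on a finger pad.
Only numpy, scipy, OpenCV 4.12 (cv2) and the standard library are available. Lean on these libraries where they do the work, as an engineer would, in place of code of your own. Each camera call takes 0.05 s, during which the arm holds its last target. There are 200 camera calls.

## Working session

There is one attempt and no reset: what is moved stays moved. The work goes in short steps, Python scripts to look and compute and a tool call to move; the robot and the scene stay as the last step left them, time stands still between calls to the robot, and variables do not carry over. Pictures are saved under pics/ and viewed, at most 10 in all, crops included, and the job is handed in when it is done.

Besides the shell and the picture viewer there is one more tool, called after "Call:" as name(argument=value, ...) on one line, values as JSON. send_rows: Moves the arm, as the interface text tells. Scaled input: -1 to 1 covers 2 cm each way for a shift and 180 degrees each way for a turn. Its arguments: {"type":"object","properties":{"xyz":{"type":"array"},"twist":{"type":"array"},"fingers":{"type":"array"},"newtons":{"type":"number"}},"required":["xyz","twist","fingers"]}

```bash
ls; mkdir -p pics; cat > h.py <<'E'
import numpy as np, cv2
from workcell import telemetry, cams, env
def K(im):
    h=im["pixels"].shape[0]; f=h/2/np.tan(np.radians(im["vfov"])/2); return f
def ray(im,u,v):
    f=K(im); T=np.array(im["T"]); d=T[:3,:3]@np.array([(u-im["cx"])/f,-(v-im["cy"])/f,-1]); return T[:3,3],d
def atz(im,u,v,z):
    o,d=ray(im,u,v); return o+d*(z-o[2])/d[2]
def proj(im,p):
    f=K(im); T=np.array(im["T"]); q=T[:3,:3].T@(np.array(p)-T[:3,3]); return im["cx"]+f*q[0]/-q[2], im["cy"]-f*q[1]/-q[2]
def save(im,n): cv2.imwrite(f"pics/{n}.png",cv2.cvtColor(im["pixels"],cv2.COLOR_RGB2BGR))
E
python3 - <<'E'
from h import *
for n in ["top","scene"]:
    im=cams.get_image(n); save(im,n+"0"); print(n,{k:v for k,v in im.items() if k!="pixels"})
    for l in ["reader","cap","spare_cap","shutter","mark","dish","bottle","beaker","forceps"]:
        print(l,[(m["bbox"],round(m["confidence"],2)) for m in cams.masks_of(im,l)])
s=telemetry.read_state();print(s)
E
```

```text
pics
top {'vfov': 57.71502420887525, 'cx': 259.78043567171164, 'cy': 192.7111932417359, 'T': array([[-2.28179519e-02,  9.81933160e-01, -1.87847305e-01,
         3.16933969e+02],
       [-9.99260325e-01, -2.82184305e-02, -2.61251477e-02,
        -4.00600531e+01],
       [-3.09539050e-02,  1.87112237e-01,  9.81850735e-01,
         1.18642252e+03],
       [ 0.00000000e+00,  0.00000000e+00,  0.00000000e+00,
         1.00000000e+00]]), 'shot': 1}
reader [([256.5, 175.8, 94.9, 56.6], 0.78)]
cap [([173.9, 209.0, 23.1, 18.0], 0.89), ([181.9, 244.8, 21.2, 20.9], 0.85), ([137.4, 220.1, 26.7, 23.1], 0.8), ([254.6, 174.4, 94.0, 57.8], 0.61)]
spare_cap [([149.8, 159.2, 30.4, 36.5], 0.87)]
shutter []
mark []
dish [([202.6, 198.6, 15.9, 20.4], 0.66)]
bottle [([365.2, 171.7, 34.6, 23.8], 0.75)]
beaker []
forceps []
scene {'vfov': 55.12357192605274, 'cx': 255.95157055958916, 'cy': 193.85244911493783, 'T': array([[-8.49189725e-01, -3.27662543e-01,  4.14142571e-01,
         9.37247767e+02],
       [ 5.28087880e-01, -5.26953798e-01,  6.65915073e-01,
         5.95597640e+02],
       [ 3.85743794e-05,  7.
[... 749 characters left out ...]
ions': array([ 1.07240834e+00,  1.23768044e-01,  1.65032406e+00, -2.75168102e-05,
        1.36748630e+00, -8.26401829e-02]), 'joint_velocities': array([-5.88341341e-04, -4.36893347e-05,  1.79946612e-03,  1.42622464e-04,
       -2.20558506e-04,  1.95461117e-03]), 'joint_torque': array([-5.60376338e-04, -4.17611897e+01, -3.60231829e+01,  7.73499697e-02,
        4.31210326e-02, -2.84112906e-05]), 'eef_pos': array([262.56600799, 594.58703099, 236.66266826]), 'eef_rot': array([6.48347311e-01, 3.07393271e+00, 9.30857442e-06]), 'force': array([ 1.03858665, -0.29734713,  0.29382946]), 'wrist_torque': array([-0.00851714, -0.00117232,  0.04254789]), 'grasp_force': 0.0, 'grip_width': 95.11278814098725}
```

View both.

View pics/top0.png

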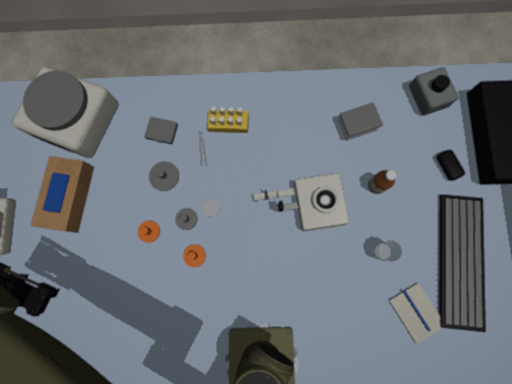

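View pics/scene0.png

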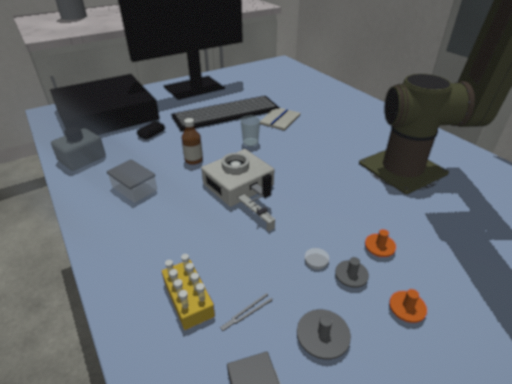

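Top view: the candidates are the small grey cap (187,219), the larger grey spare (164,176), and orange look-alikes (149,231) and (195,255). I choose the one at (187,219). The reader is at (322,202), the shutter post at (281,207), and the rail with the rider at about (265,195).

```bash
python3 - <<'E'
from h import *
t=cams.get_image("top"); s=cams.get_image("scene")
print("base",proj(t,[0,0,0]),proj(s,[0,0,0]))
def pick(im,l,u,v):
    ms=[m for m in cams.masks_of(im,l)]
    best=None
    for m in ms:
        b=m["bbox"]; d=np.hypot(b[0]+b[2]/2-u,b[1]+b[3]/2-v)
        if best is None or d<best[0]: best=(d,m)
    return best[1] if best and best[0]<25 else None
m=pick(t,"cap",187,219)
if m: ys,xs=np.nonzero(m["pixels"]); print("cap top",m["bbox"],atz(t,xs.mean(),ys.mean(),20))
m=pick(s,"cap",352,273)
if m:
    ys,xs=np.nonzero(m["pixels"]); print("cap scene",m["bbox"],atz(s,xs.mean(),ys.mean(),25))
for nm,uv,z in [("spare",(164,176),20),("or1",(149,231),20),("or2",(195,255),20),("dish",(211,208),16),("mouth",(325,199),87),("post",(281,207),110),("bottle",(384,180),100)]:
    print(nm,atz(t,*uv,z).round())
for nm,uv,z in [("cap",(351,280),12),("knobtop",(354,261),60),("mouth",(236,162),87),("dish",(317,258),16)]: print("scene",nm,atz(s,*uv,z).round())
# crops
a=t["pixels"][150:250,160:360]; a=cv2.resize(a,None,fx=4,fy=4,interpolation=cv2.INTER_CUBIC)
b=s["pixels"][135:235,180:300]; b=cv2.resize(b,None,fx=5,fy=5,interpolation=cv2.INTER_CUBIC)
cv2.imwrite("pics/ca.png",a[:,:,::-1]); cv2.imwrite("pics/cb.png",b[:,:,::-1])
w=cams.get_image("wrist"); print(w["vfov"],w["cx"],w["cy"],np.array(w["T"]).round(3)); save(w,"w0")
E
```

```text
base (np.float64(261.0167041876178), np.float64(360.9783538913708)) (np.float64(402.3404409957153), np.float64(168.2748426064963))
cap top [175.5, 207.1, 25.6, 25.6] [458.61687321 243.42723567  20.        ]
cap scene [336.7, 258.3, 34.2, 28.9] [465.67570065 246.69707404  25.        ]
spare [609. 322.  20.]
or1 [419. 368.  20.]
or2 [336. 211.  20.]
dish [493. 159.  16.]
mouth [ 501. -218.   87.]
post [476. -77. 110.]
bottle [ 554. -405.  100.]
scene cap [472. 256.  12.]
scene knobtop [462. 245.  60.]
scene mouth [ 509. -205.   87.]
scene dish [498. 166.  16.]
58.62224207806735 255.23363761274015 183.3615560550957 [[ 4.06000e-01 -8.82000e-01 -2.41000e-01  1.95245e+02]
 [ 9.14000e-01  3.91000e-01  1.08000e-01  6.24714e+02]
 [-1.00000e-03 -2.64000e-01  9.65000e-01  3.85048e+02]
 [ 0.00000e+00  0.00000e+00  0.00000e+00  1.00000e+00]]
```

View pics/ca.png

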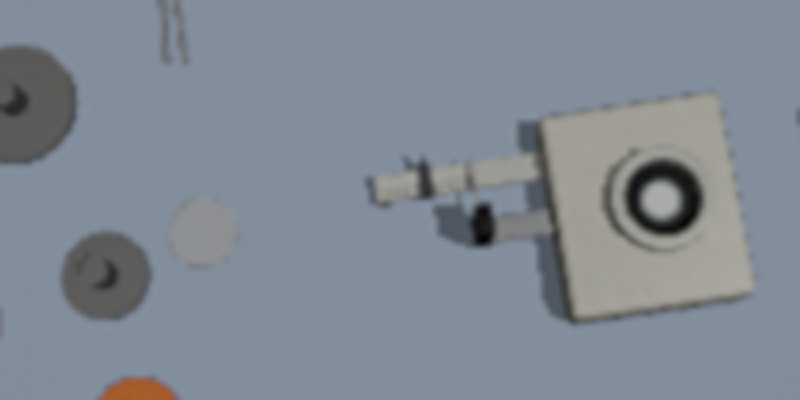

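The crop confirms the choice: a small grey flange at about (187,219), with the clear dish to its right. The rider is at about (266,195) and the black post at (281,206). Next I approach the cap.

Call:
send_rows(xyz=[[0.6,-1,0],[0.6,-1,0],[0.6,-1,0],[0.6,-1,0],[0.6,-1,0],[0.6,-1,0],[0.6,-1,0],[0.6,-1,0]], twist=[0.021,0.021,0.021,0.021,0.021,0.021,0.021,0.021], fingers=[60,60,60,60,60,60,60,60])

```text
t: 2.05
eef_pos: [359.0, 433.8, 236.8]
eef_rot: [-0.18, 3.136, 0.0]
force: [0.2, 0.0, -0.1]
grip_width: 60.1
grasp_force: 0.0
```

Call:
send_rows(xyz=[[0.6,-1,0],[0.6,-1,0],[0.6,-1,0],[0.6,-1,0],[0.6,-1,0],[0.6,-1,0],[0.6,-1,0],[0.6,-1,0]], twist=[0,0,0,0,0,0,0,0], fingers=[60,60,60,60,60,60,60,60])

```text
t: 2.85
eef_pos: [455.0, 273.7, 236.8]
eef_rot: [-0.176, 3.136, 0.0]
force: [-0.4, 0.3, 0.6]
grip_width: 60.5
grasp_force: 0.0
```

Call:
send_rows(xyz=[[0,-0.7,-0.4],[0,-0.7,-0.4],[0,0,0]], twist=[0,0,0], fingers=[60,60,60])

```text
t: 3.15
eef_pos: [453.2, 245.1, 218.4]
eef_rot: [0.173, -3.133, 0.002]
force: [-0.0, 0.2, -0.4]
grip_width: 60.2
grasp_force: 0.0
```

```bash
python3 - <<'E'
from h import *
w=cams.get_image("wrist"); save(w,"w1"); st=telemetry.read_state(); print(st["t"],st["eef_pos"],st["eef_rot"],st["grip_width"])
for m in cams.masks_of(w,"cap"):
    b=m["bbox"]; ys,xs=np.nonzero(m["pixels"]); print(b,m["confidence"],atz(w,b[0]+b[2]/2,b[1]+b[3]/2,20).round(1), w["pixels"][m["pixels"]].mean(0))
print(proj(w,[465,247,20]),proj(w,[465,247,60]))
t=cams.get_image("top"); m=[m for m in cams.masks_of(t,"reader")][0]
c=max(cv2.findContours(m["pixels"].astype(np.uint8),0,2)[0],key=cv2.contourArea); print(cv2.minAreaRect(c))
E
```

```text
3.2 [453.51991552 246.03225001 219.2685331 ] [ 1.74391263e-01 -3.13447688e+00  5.80562319e-04] 59.9164917288141
[216.1, 130.5, 73.0, 77.2] 0.96 [458.6 242.5  20. ] [148.19843788 146.93873566 144.83817427]
[342.0, 110.1, 76.6, 74.9] 0.8 [422.  369.8  20. ] [186.78117862  88.51301964  35.88556418]
(np.float64(256.21809775370843), np.float64(175.46629138667646)) (np.float64(256.2840159176408), np.float64(185.69181580489376))
((300.33782958984375, 205.0270233154297), (54.0872688293457, 89.43304443359375), 80.53767395019531)
```

View pics/w1.png

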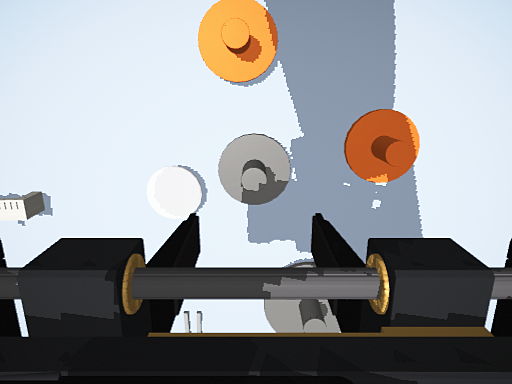

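The wrist view shows the grey cap at (254,169) with its knob top at (255,180), the oranges at (237,40) and (382,146), the dish at (175,192), and the spare half hidden at (300,295). That puts the cap at about (459,243), so I descend.

Call:
send_rows(xyz=[[0.1,-0.1,-1],[0.1,-0.1,-1],[0,0,-1],[0,0,-1],[0,0,-1],[0,0,0]], twist=[0,0,0,0,0,0], fingers=[60,60,60,60,60,60])

```text
t: 3.95
eef_pos: [456.5, 242.5, 117.8]
eef_rot: [0.177, -3.131, 0.003]
force: [0.2, -0.5, -0.3]
grip_width: 59.9
grasp_force: 0.0
```

```bash
python3 - <<'E'
from h import *
w=cams.get_image("wrist"); save(w,"w2"); st=telemetry.read_state(); print(st["t"],st["eef_pos"],st["eef_rot"],st["grip_width"])
for m in cams.masks_of(w,"cap"):
    b=m["bbox"]; print(b,m["confidence"],atz(w,b[0]+b[2]/2,b[1]+b[3]/2,20).round(1))
p=st["eef_pos"]
print(proj(w,p),proj(w,[p[0],p[1],60]), proj(w,[p[0],p[1],20]))
E
```

```text
4.0 [457.57942548 242.86207067 119.63777412] [ 1.77194522e-01 -3.13393394e+00  1.22370004e-03] 59.694811439344
[178.0, 0.0, 115.3, 75.5] 0.87 [350.8 217.1  20. ]
[205.8, 143.6, 99.6, 102.6] 0.77 [458.6 242.7  20. ]
[380.3, 113.5, 105.8, 99.7] 0.56 [420.1 369.6  20. ]
(np.float64(256.16712042887116), np.float64(254.39216207161945)) (np.float64(256.0668096994972), np.float64(211.56724207906612)) (np.float64(256.02469283743187), np.float64(193.58660073051857))
```

View pics/w2.png

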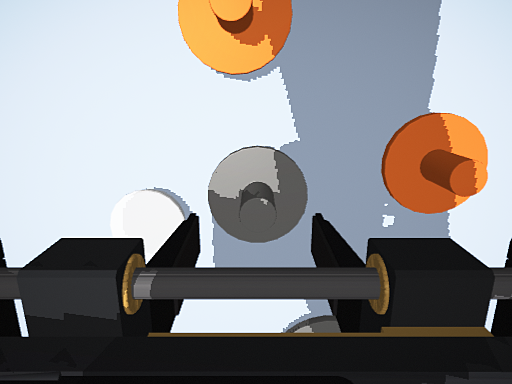

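The view agrees: cap at (258,195), centred between the fingertips, at (458.6, 242.7). I go down and grip.

Call:
send_rows(xyz=[[0,0,-1],[0,0,-1],[0,0,-1],[0,0,-0.6],[0,0,0],[0,0,0]], twist=[0,0,0,0,0,0], fingers=[60,60,60,60,60,60])

```text
t: 4.65
eef_pos: [459.3, 243.0, 49.8]
eef_rot: [-0.176, 3.135, 0.001]
force: [0.1, 0.0, 0.3]
grip_width: 60.4
grasp_force: 0.0
```

Call:
send_rows(xyz=[[0,0,0],[0,0,0],[0,0,0],[0,0,0],[0,0,0],[0,0,0]], twist=[0,0,0,0,0,0], fingers=[15,15,15,15,15,15], newtons=25)

```text
t: 5.25
eef_pos: [458.7, 242.7, 48.8]
eef_rot: [-0.176, 3.136, 0.0]
force: [0.3, 0.3, 1.2]
grip_width: 23.0
grasp_force: 25.0
```

Call:
send_rows(xyz=[[0,0,0.5],[0,0,1],[0,0,1],[0,0,1],[0,0,1],[0,0,1],[0,0,1],[0,0,1]], twist=[0,0,0,0,0,0,0,0], fingers=[15,15,15,15,15,15,15,15])

```text
t: 6.05
eef_pos: [458.3, 242.5, 199.8]
eef_rot: [0.176, -3.137, 0.0]
force: [-0.3, -0.3, -0.3]
grip_width: 22.8
grasp_force: 25.0
```

Call:
send_rows(xyz=[[0.2,-1,0.1],[0.2,-1,0.1],[0.2,-1,0.1],[0.2,-1,0.1],[0.2,-1,0.1],[0.2,-1,0.1],[0.2,-1,0.1],[0.2,-1,0.1]], twist=[0,0,0,0,0,0,0,0], fingers=[15,15,15,15,15,15,15,15])

```text
t: 6.85
eef_pos: [490.4, 81.7, 215.1]
eef_rot: [0.176, -3.137, 0.0]
force: [0.5, 0.4, -0.2]
grip_width: 22.8
grasp_force: 25.0
```

Call:
send_rows(xyz=[[0.2,-1,0.1],[0.2,-1,0.1],[0.2,-1,0.1],[0.2,-1,0.1],[0.2,-1,0.1],[0.2,-1,0.1],[0,-0.5,0],[0,0,0]], twist=[0,0,0,0,0,0,0,0], fingers=[15,15,15,15,15,15,15,15])

```text
t: 7.65
eef_pos: [514.4, -48.2, 226.8]
eef_rot: [0.173, -3.137, -0.0]
force: [0.5, 0.3, -0.9]
grip_width: 23.1
grasp_force: 25.0
```

```bash
python3 - <<'E'
from h import *
w=cams.get_image("wrist"); save(w,"w3"); st=telemetry.read_state(); print(st["t"],st["eef_pos"],st["eef_rot"],st["grip_width"])
for l in ["reader","mouth","shutter","mark","cap"]:
  for m in cams.masks_of(w,l):
    b=m["bbox"]; print(l,b,m["confidence"])
print("mouth est",proj(w,[503,-212,87]))
E
```

```text
7.7 [514.25860464 -47.44749886 226.63343144] [ 1.74167618e-01 -3.13638629e+00 -8.72106518e-04] 23.08892624475656
reader [0.6, 38.5, 311.6, 188.4] 0.55
mouth [0.0, 39.5, 312.9, 185.6] 0.71
shutter [166.6, 118.0, 76.2, 44.0] 0.86
cap [187.5, 161.1, 134.4, 106.3] 0.79
cap [506.3, 1.7, 5.7, 32.5] 0.44
mouth est (np.float64(64.77755091010008), np.float64(144.52111256737558))
```

View pics/w3.png

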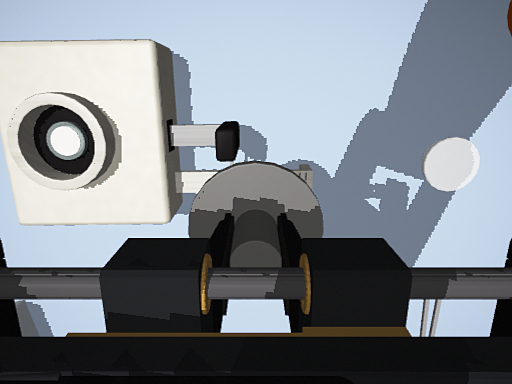

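```bash
cat > fit.py <<'E'
from h import *
def circ_fit(im,x0,y0,rz,R=25):
    # maximise mean gradient magnitude along projected circles [(r,z),...]
    g=cv2.GaussianBlur(cv2.cvtColor(im["pixels"],cv2.COLOR_RGB2GRAY).astype(np.float32),(0,0),1.2)
    G=np.hypot(cv2.Sobel(g,5,1,0),cv2.Sobel(g,5,0,1)); G=np.minimum(G,80)
    a=np.linspace(0,2*np.pi,120)
    def sc(x,y):
        s=0
        for r,z in rz:
            u,v=np.array([proj(im,[x+r*np.cos(k),y+r*np.sin(k),z]) for k in a]).T.astype(np.float32)
            s+=cv2.remap(G,u.reshape(1,-1),v.reshape(1,-1),1).mean()
        return s
    best=(x0,y0)
    for st,n in [(5,int(R/5)),(1.5,4),(0.4,4)]:
        best=max(((best[0]+i*st,best[1]+j*st) for i in range(-n,n+1) for j in range(-n,n+1)),key=lambda p:sc(*p))
    return best,sc(*best)
def draw(im,img,x,y,rz,col):
    for r,z in rz:
        p=np.array([proj(im,[x+r*np.cos(k),y+r*np.sin(k),z]) for k in np.linspace(0,6.283,60)])
        cv2.polylines(img,[(p*1).round().astype(np.int32)],True,col,1)
E
python3 - <<'E'
from fit import *
w=cams.get_image("wrist"); st=telemetry.read_state(); p=st["eef_pos"]; print(p)
m1,s1=circ_fit(w,505,-212,[(42,87),(32,87)]); print("mouth",m1,s1)
zc=p[2]-48.8; c1,s2=circ_fit(w,p[0],p[1],[(38,zc+20)],15); print("cap",c1,s2, "off",np.array(c1)-p[:2])
# housing edges: fit line on right top edge
A=atz(w,152,42,65); B=atz(w,176,221,65); C=atz(w,20,225,65); D=atz(w,5,45,65)
d=B-A; print("corners",A.round(1),B.round(1),"len",np.linalg.norm(d),"ang x-axis deg",np.degrees(np.arctan2(d[1],d[0])))
print("top edge dir", np.degrees(np.arctan2(*(A-atz(w,2,42,65))[1::-1])))
for u,v in [(226,122),(238,122),(238,160),(217,160)]: print("post",atz(w,u,v,110).round(1))
img=w["pixels"].copy(); draw(w,img,*m1,[(42,87),(32,87)],(255,0,0)); draw(w,img,*c1,[(38,zc+20)],(0,255,0))
img=cv2.resize(img[20:250,0:340],None,fx=2.3,fy=2.3,interpolation=cv2.INTER_CUBIC); cv2.imwrite("pics/f3.png",img[:,:,::-1])
E
```

```text
[514.44722301 -46.75174343 226.56188548]
mouth (501.1, -207.4) 116.35834
cap (np.float64(514.4472230092291), np.float64(-47.151743432594245)) 48.840675 off [ 0.  -0.4]
corners [ 412.1 -146.    65. ] [ 571.5 -117.7   65. ] len 161.8554237269463 ang x-axis deg 10.044441235978935
top edge dir 96.36274847713075
post [467.3 -74.6 110. ]
post [466.3 -65.5 110. ]
post [495.8 -62.6 110. ]
post [497.6 -79.1 110. ]
```

View pics/f3.png

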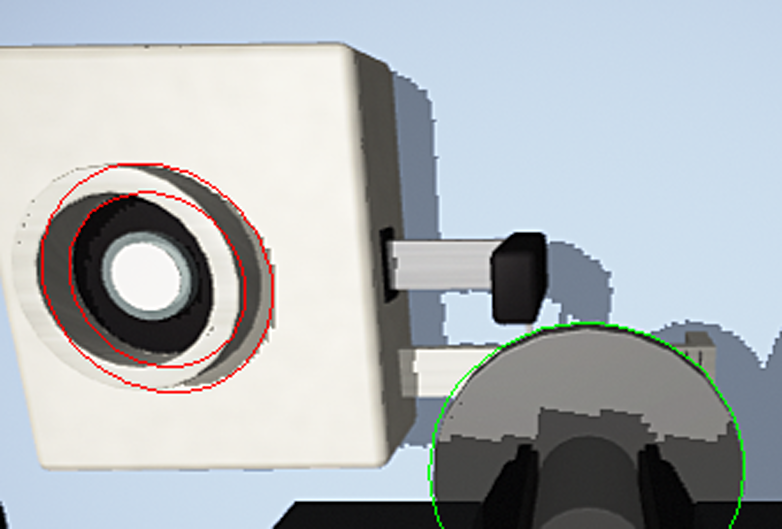

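The red fit latched onto the wall instead of the rim: the rim's true centre is near pixel (55,140). The green fit on the cap is good. I refit from the right start and move closer for a second view.

```bash
python3 - <<'E'
from fit import *
w=cams.get_image("wrist"); print(atz(w,55.3,140.5,87)); A=atz(w,151.3,39,65);B=atz(w,166.5,223,65); d=B-A; print(np.linalg.norm(d),np.degrees(np.arctan2(d[1],d[0])))
print(circ_fit(w,*atz(w,55.3,140.5,87)[:2],[(42,87),(32,87)],5))
E
```

```text
[ 500.95438874 -218.27168322   87.        ]
165.97363821868126 6.8600405582029085
((np.float64(502.0543887408932), np.float64(-218.67168322488075)), np.float32(133.93083))
```

Call:
send_rows(xyz=[[0,-1,-0.2],[0,-1,-0.2],[-0.2,-1,-0.2],[-0.2,-0.5,0],[0,0,0],[0,0,0]], twist=[0,0,0,0,0,0], fingers=[15,15,15,15,15,15])

```text
t: 8.65
eef_pos: [506.7, -117.0, 214.9]
eef_rot: [-0.175, 3.136, 0.001]
force: [-0.1, 0.5, -1.9]
grip_width: 22.4
grasp_force: 25.0
```

```bash
python3 - <<'E'
from fit import *
w=cams.get_image("wrist"); st=telemetry.read_state(); p=st["eef_pos"]; print(st["t"],p)
m1,s1=circ_fit(w,501,-218,[(42,87),(32,87)],5); print("mouth",m1,s1)
zc=p[2]-48.8; c1,s2=circ_fit(w,p[0],p[1],[(38,zc+20)],5); print("cap",c1,s2, "off",np.array(c1)-p[:2])
img=w["pixels"].copy(); draw(w,img,*m1,[(42,87),(32,87)],(255,0,0)); draw(w,img,*c1,[(38,zc+20)],(0,255,0))
cv2.imwrite("pics/f4.png",cv2.resize(img[0:280,0:380],None,fx=2.1,fy=2.1,interpolation=cv2.INTER_CUBIC)[:,:,::-1])
E
```

```text
8.7 [ 506.7500255  -116.84165294  214.98837083]
mouth (502.1, -219.1) 132.53746
cap (np.float64(506.75002549916536), np.float64(-117.2416529366995)) 52.684208 off [ 0.  -0.4]
```

View pics/f4.png

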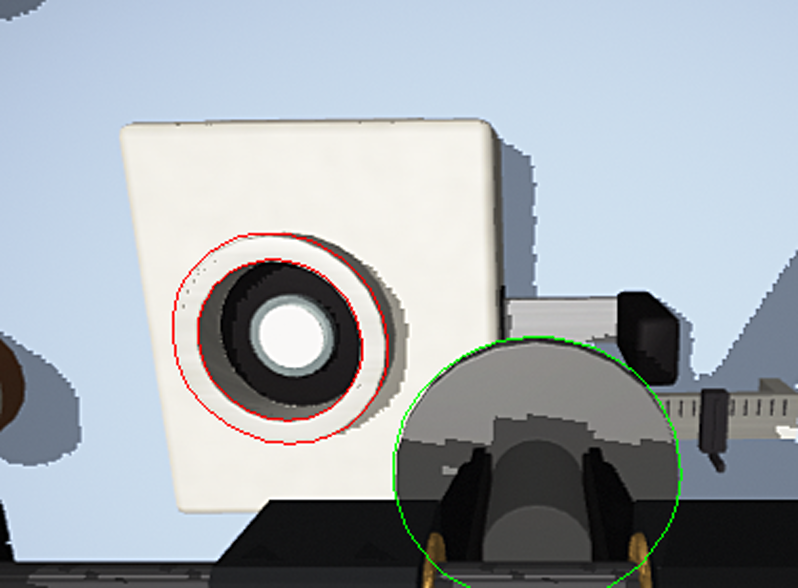

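Both fits are good, red on the rim and green on the flange. The mouth is at (502.1, -219.1), and the cap sits about 0.2 mm off the commanded point. I move over it and lower the cap.

Call:
send_rows(xyz=[[-0.04,-1,0],[-0.04,-1,0],[-0.04,-1,0],[-0.04,-1,0],[-0.04,-1,0],[-0.035,-0.095,0],[0,0,0]], twist=[0,0,0,0,0,0,0], fingers=[15,15,15,15,15,15,15])

```text
t: 9.4
eef_pos: [502.1, -218.8, 214.8]
eef_rot: [-0.176, 3.136, 0.001]
force: [-0.7, 0.4, -0.7]
grip_width: 22.9
grasp_force: 25.0
```

Call:
send_rows(xyz=[[0,0,-0.7],[0,0,-0.7],[0,0,-0.7],[0,0,-0.7],[0,0,-0.6],[0,0,0],[0,0,0]], twist=[0,0,0,0,0,0,0], fingers=[15,15,15,15,15,15,15])

```text
t: 10.1
eef_pos: [501.8, -219.3, 146.3]
eef_rot: [0.176, -3.136, -0.001]
force: [-0.1, 0.6, -0.9]
grip_width: 23.1
grasp_force: 25.0
```

Call:
send_rows(xyz=[[0,0,-0.2],[0,0,-0.2],[0,0,-0.2],[0,0,-0.2],[0,0,0]], twist=[0,0,0,0,0], fingers=[15,15,15,15,15])

```text
t: 10.6
eef_pos: [501.4, -219.1, 129.8]
eef_rot: [0.176, -3.135, -0.001]
force: [-0.3, -0.5, -1.1]
grip_width: 22.8
grasp_force: 25.0
```

Call:
send_rows(xyz=[[0,0,-0.1],[0,0,-0.1],[0,0,-0.1],[0,0,-0.05],[0,0,0],[0,0,0]], twist=[0,0,0,0,0,0], fingers=[15,15,15,15,15,15])

```text
t: 11.2
eef_pos: [501.9, -219.3, 123.8]
eef_rot: [-0.176, 3.137, -0.0]
force: [-1.8, -0.5, 1.2]
grip_width: 23.1
grasp_force: 25.0
```

Call:
send_rows(xyz=[[0,0,-0.05],[0,0,-0.03],[0,0,0],[0,0,0]], twist=[0,0,0,0], fingers=[15,15,15,15])

```text
t: 11.6
eef_pos: [502.0, -219.3, 123.8]
eef_rot: [0.176, -3.136, -0.0]
force: [-4.8, 2.9, 8.9]
grip_width: 23.0
grasp_force: 25.0
```

The push is 9 N at the expected height, so the cap is home. I let go and lift.

Call:
send_rows(xyz=[[0,0,0],[0,0,0],[0,0,0],[0,0,0]], twist=[0,0,0,0], fingers=[44,44,44,44])

```text
t: 12.0
eef_pos: [501.8, -219.3, 121.7]
eef_rot: [0.176, -3.136, -0.0]
force: [0.2, -0.7, 0.5]
grip_width: 43.6
grasp_force: 0.0
```

Call:
send_rows(xyz=[[0,0,0.5],[0,0,1],[0,0,1],[0,0,1],[0,0,1],[0,0.5,0],[0,1,0],[0,1,0]], twist=[0,0,0,0,0,0,0,0], fingers=[44,44,44,44,44,44,44,44])

```text
t: 12.8
eef_pos: [501.5, -168.2, 211.4]
eef_rot: [0.175, -3.136, -0.001]
force: [0.1, 0.6, 0.2]
grip_width: 44.1
grasp_force: 0.0
```

Call:
send_rows(xyz=[[0,1,0],[0,1,0],[0,1,0],[0,0,0],[0,0,0]], twist=[0,0,0,0,0], fingers=[44,44,44,44,44])

```text
t: 13.3
eef_pos: [501.5, -108.8, 211.4]
eef_rot: [0.178, -3.136, 0.0]
force: [0.5, -0.7, 0.6]
grip_width: 44.2
grasp_force: 0.0
```

```bash
python3 - <<'E'
from fit import *
w=cams.get_image("wrist"); st=telemetry.read_state(); p=st["eef_pos"]; print(st["t"],p)
m1,s1=circ_fit(w,502,-219,[(42,87)],5); print("mouth",m1,s1)
c1,s2=circ_fit(w,502,-219,[(38,95)],5); print("cap",c1,s2)
for l in ["shutter","mark"]:
  for m in cams.masks_of(w,l): print(l,m["bbox"],m["confidence"])
img=w["pixels"].copy()
draw(w,img,*c1,[(38,95)],(0,255,0))
# predicted post top & rider from mouth + yaw 6.5
a=np.radians(6.5); X=np.array([np.cos(a),np.sin(a)]);Y=np.array([-np.sin(a),np.cos(a)]); M=np.array([502.1,-219.1])
q=[proj(w,[*(M+Y*(145+j*8)+X*(i*13)),110]) for i,j in [(-1,-1),(1,-1),(1,1),(-1,1)]]
cv2.polylines(img,[np.array(q).round().astype(np.int32)],True,(255,0,0),1); print(np.round(q))
cv2.imwrite("pics/f5.png",cv2.resize(img[0:280,80:460],None,fx=2.1,fy=2.1,interpolation=cv2.INTER_CUBIC)[:,:,::-1])
E
```

```text
13.35 [ 501.63979267 -109.26221698  211.54288675]
mouth (502.4, -219.0) 70.916466
cap (502.4, -217.9) 79.74302
shutter [226.7, 141.6, 90.7, 77.9] 0.68
mark [327.8, 190.9, 12.8, 41.4] 0.84
[[292. 158.]
 [291. 192.]
 [312. 191.]
 [314. 158.]]
```

View pics/f5.png

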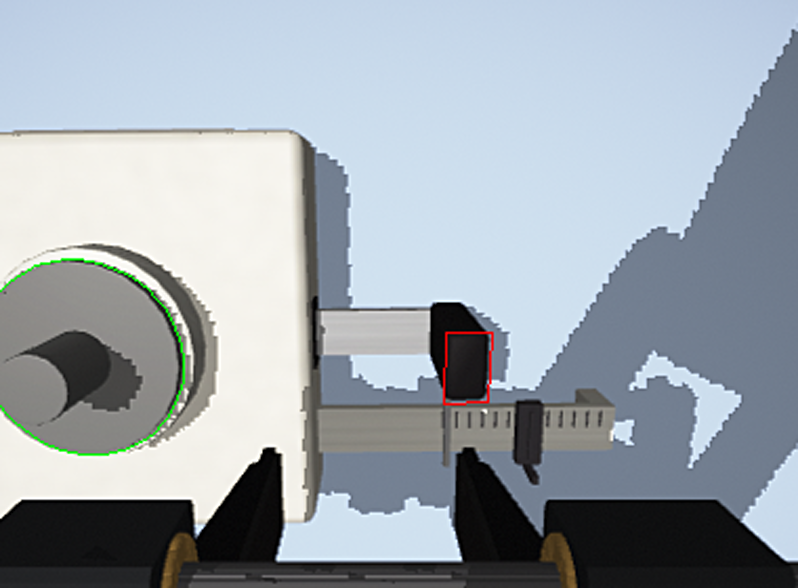

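The cap is seated: the green circle is concentric with the collar. The red box matches the post's top face at (302,175) px. The pointer is at about (293,210) px and the rider at about (331,205) px.

Call:
send_rows(xyz=[[-0.4,0.9,0],[-0.4,0.815,0],[0,0,-0.5],[0,0,-1],[0,0,-1],[0,0,-1],[0,0,0],[0,0,0]], twist=[0,0,0,0,0,0,0,0], fingers=[44,44,44,44,44,44,44,44])

```text
t: 14.25
eef_pos: [485.5, -74.8, 141.8]
eef_rot: [0.176, -3.136, -0.0]
force: [0.0, -0.7, 1.6]
grip_width: 44.1
grasp_force: 0.0
```

```bash
python3 - <<'E'
from fit import *
import glob
w=cams.get_image("wrist"); st=telemetry.read_state(); print(st["t"],st["eef_pos"])
a=np.radians(6.5); X=np.array([np.cos(a),np.sin(a)]);Y=np.array([-np.sin(a),np.cos(a)]); M=np.array([502.1,-219.1])-10*0
img=w["pixels"].copy()
for m in cams.masks_of(w,"mark"):
    b=m["bbox"]; print("mark",b,m["confidence"])
    for z in (38,45,57):
        q=atz(w,b[0]+b[2]/2,b[1]+b[3]/2,z)[:2]-M; print(z,"reader x,y rel",q@X,q@Y+(-10))
# draw expected grid on rail: reader y lines at x=35..65, z=38, for y=165..195 and shut pointer at 135, z 50
def P(x,y,z): return tuple(int(round(c)) for c in proj(w,[*(M+X*x+Y*(y+10)),z]))
cv2.line(img,P(13,135,48),P(62,135,48),(255,0,0),1)
for y in range(160,205,5): cv2.line(img,P(66,y,32),P(72,y,32),(0,160,0) if y%10 else (255,0,255),1)
u,v=P(50,175,40); print(u,v)
y0=max(0,v-75);x0=max(0,u-110)
cv2.imwrite("pics/f6.png",cv2.resize(img[y0:y0+150,x0:x0+200],None,fx=4,fy=4,interpolation=cv2.INTER_CUBIC)[:,:,::-1]); print(x0,y0)
E
```

```text
14.3 [486.18456086 -74.99791976 142.73028817]
305 250
195 175
```

View pics/f6.png

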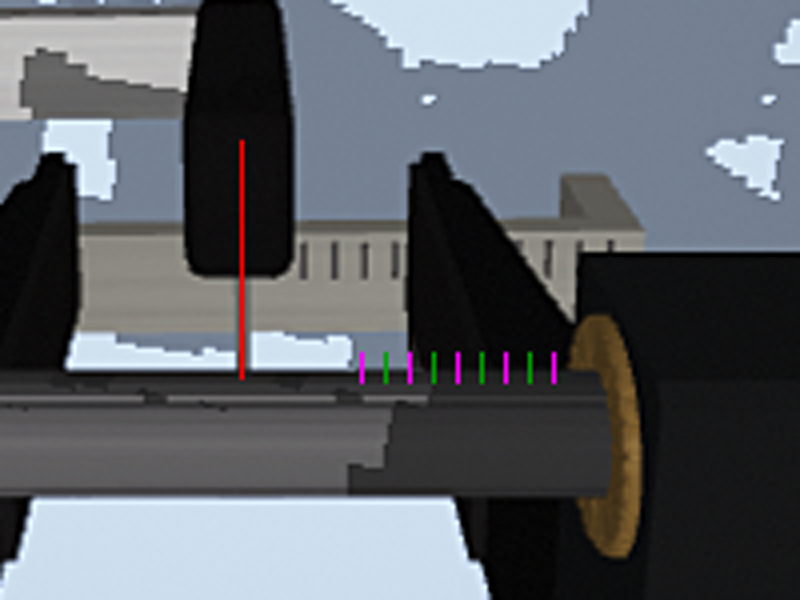

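The red pointer prediction (241,260 in the crop) matches the real pointer, and the jaws straddle the post. All 10 pictures are used, so the rest is numeric. I rise and stand above the rider so its height does not affect the reading.

Call:
send_rows(xyz=[[0,0,1],[0,0,1],[0,0,1],[0.8,0.9,0.5],[0.7,1,0],[0,0,0],[0,0,0]], twist=[0,0,0,0,0,0,0], fingers=[44,44,44,44,44,44,44])

```text
t: 15.05
eef_pos: [516.1, -37.0, 212.9]
eef_rot: [-0.177, 3.136, -0.001]
force: [0.5, 0.3, -0.4]
grip_width: 44.3
grasp_force: 0.0
```

```bash
cat > mk.py <<'E'
from fit import *
a=np.radians(6.6); X=np.array([np.cos(a),np.sin(a)]);Y=np.array([-np.sin(a),np.cos(a)]); M=np.array([502.1,-219.1])
def rd(q): q=np.array(q)[:2]-M; return np.round([q@X,q@Y-10],1)
E
python3 - <<'E'
from mk import *
w=cams.get_image("wrist"); save(w,"w7"); st=telemetry.read_state(); print(st["t"],st["eef_pos"])
for l in ["mark","shutter"]:
  for m in cams.masks_of(w,l):
    b=m["bbox"]; print(l,b,round(m["confidence"],2)); ys,xs=np.nonzero(m["pixels"])
    if l=="mark":
      for v in range(ys.min(),ys.max()+1,2):
        r=xs[ys==v]
        if len(r): print(v,r.min(),r.max(),rd(atz(w,(r.min()+r.max()+1)/2,v,40)),rd(atz(w,(r.min()+r.max()+1)/2,v,57)))
# post top projection vs dark
g=cv2.cvtColor(w["pixels"],cv2.COLOR_RGB2GRAY)
def P(x,y,z): return np.round(proj(w,[*(M+X*x+Y*(y+10)),z])).astype(int)
print("pointer pix",P(56,135,48),"rider pred 172",P(50,172,40))
u,v=P(50,172,40); 
for r in range(v-24,v+24,4): print(r,u-12,g[r,u-12:u+20])
E
```

```text
15.1 [515.77724506 -37.26418203 212.5111163 ]
mark [256.5, 167.4, 14.9, 41.4] 0.77
168 260 266 [ 34.  176.9] [ 30.1 176.5]
170 257 267 [ 36.  175.9] [ 32.  175.6]
172 257 267 [ 37.9 175.9] [ 33.9 175.6]
174 256 267 [ 39.9 175.4] [ 35.8 175.1]
176 256 267 [ 41.9 175.4] [ 37.6 175.1]
178 256 267 [ 43.9 175.4] [ 39.5 175.1]
180 256 267 [ 45.9 175.4] [ 41.4 175.1]
182 256 267 [ 47.9 175.4] [ 43.3 175.1]
184 256 267 [ 50.  175.4] [ 45.3 175.1]
186 256 267 [ 52.  175.4] [ 47.2 175.1]
188 256 267 [ 54.  175.4] [ 49.1 175.1]
190 256 267 [ 56.1 175.5] [ 51.  175.1]
192 256 267 [ 58.1 175.5] [ 53.  175.1]
194 256 267 [ 60.2 175.5] [ 54.9 175.1]
196 256 268 [ 62.2 176. ] [ 56.9 175.6]
198 258 267 [ 64.3 176.4] [ 58.8 176.1]
200 261 263 [ 66.4 176. ] [ 60.8 175.6]
202 261 263 [ 68.4 176. ] [ 62.7 175.6]
204 261 263 [ 70.5 176. ] [ 64.7 175.6]
206 261 263 [ 72.6 176. ] [ 66.7 175.6]
shutter [153.5, 117.3, 76.4, 78.8] 0.59
pointer pix [220 192] rider pred 172 [258 184]
160 246 [164 235 234 235 236 236 238 220 130 130 163 228 223 222 222 221 222 221
 220 221 222 221 221 222 222 221 222 221 221 221 
[... 837 characters left out ...]
 144]
188 246 [137 137 136 136 136 135 135 137 144 132  27  38  38  38  34  37  37  35
  35  48  77  74 117 144 140 138 137 137 138 138 138 138]
192 246 [137 137 137 137 138 138 137 141 144 130  28  39  43  43  42  43  42  40
  41  41  36  53 115 141 136 134 134 135 134 134 134 134]
196 246 [131 120 125 127 127 126 128 127 131 119  26  38  41  42  42  41  42  41
  40  41  36  50 109 133 128 127 126 127 127 127 127 126]
200 246 [210 117 125 127 127 127 127 127 127 128 129 130 133 125  63  18  24  77
 140 131 129 128 128 126 126 127 126 126 127 127 127 126]
204 246 [112 124 127 126 126 127 127 127 126 128 126 127 129 128  96  33  33  69
 138 130 127 127 127 126 126 128 127 127 126 126 126 126]
```

Rider at reader y ≈ 175.6, so the pull is about 40.6 mm. I go back to the post, lower and grip it.

Call:
send_rows(xyz=[[-0.8,-0.9,0],[-0.7,-1,0],[0,0,-1],[0,0,-1],[0,0,-1],[0,0,-1],[0,0,-1],[0,0,-0.8]], twist=[0,0,0,0,0,0,0,0], fingers=[44,44,44,44,44,44,44,44])

```text
t: 16.0
eef_pos: [484.9, -75.4, 94.7]
eef_rot: [0.174, -3.135, -0.0]
force: [1.0, -0.2, 0.8]
grip_width: 44.1
grasp_force: 0.0
```

Call:
send_rows(xyz=[[0,0,0],[0,0,0],[0,0,0],[0,0,0],[0,0,0],[0,0,0]], twist=[0,0,0,0,0,0], fingers=[5,5,5,5,5,5], newtons=40)

```text
t: 16.6
eef_pos: [486.7, -75.2, 97.3]
eef_rot: [-0.177, 3.135, -0.001]
force: [-0.3, -0.4, 4.2]
grip_width: 15.9
grasp_force: 40.0
```

Call:
send_rows(xyz=[[-0.04,0.34,0],[-0.04,0.34,0],[-0.04,0.34,0],[-0.04,0.34,0],[-0.04,0.34,0],[-0.035,0.31,0],[0,0,0],[0,0,0]], twist=[0,0,0,0,0,0,0,0], fingers=[5,5,5,5,5,5,5,5])

```text
t: 17.4
eef_pos: [481.9, -36.5, 97.3]
eef_rot: [-0.178, 3.135, -0.008]
force: [-2.0, -9.1, 5.7]
grip_width: 16.0
grasp_force: 40.0
```

```bash
python3 - <<'E'
from mk import *
st=telemetry.read_state(); print(st["t"],st["eef_pos"],rd(st["eef_pos"]),st["force"],st["grip_width"],st["grasp_force"])
for n in ["scene","top"]:
  w=cams.get_image(n); save(w,n+"8")
  def P(x,y,z): return np.round(proj(w,[*(M+X*x+Y*(y+10)),z]),1)
  print(n,"post pred",P(0,175.6,110),"mark pred",P(50,175.6,40))
  for l in ["shutter","mark","cap","spare_cap"]:
    for m in cams.masks_of(w,l): print(l,m["bbox"],round(m["confidence"],2))
E
```

```text
17.4 [481.92426591 -36.51023499  97.31677347] [  0.9 173.7] [-1.98254684 -9.1037259   5.74702098] 16.017639871474678 39.998865723609924
scene post pred [276.8 182. ] mark pred [261.8 209.9]
shutter [249.8, 181.0, 29.7, 24.3] 0.67
cap [224.1, 144.0, 24.3, 23.8] 0.89
cap [387.5, 288.9, 39.2, 30.4] 0.89
cap [365.0, 227.5, 31.7, 28.6] 0.85
spare_cap [295.6, 307.7, 55.8, 49.2] 0.97
spare_cap [304.2, 245.4, 24.4, 24.8] 0.28
top post pred [267.5 205.7] mark pred [265.6 194.3]
cap [313.4, 189.0, 24.8, 21.4] 0.98
cap [183.3, 245.7, 20.3, 17.8] 0.74
cap [138.3, 220.1, 24.5, 20.3] 0.66
spare_cap [148.8, 158.9, 31.6, 36.0] 0.79
```

Call:
send_rows(xyz=[[0,0.08,0],[0,0,0],[0,0,0],[0,0,0]], twist=[0,0,0,0], fingers=[5,5,5,5])

```text
t: 18.3
eef_pos: [481.8, -35.2, 97.3]
eef_rot: [-0.177, 3.136, -0.008]
force: [-2.7, -9.9, 5.6]
grip_width: 16.2
grasp_force: 40.0
```

```bash
python3 - <<'E'
from mk import *
st=telemetry.read_state(); print(st["t"],st["eef_pos"],rd(st["eef_pos"]),st["force"])
w=cams.get_image("wrist"); save(w,"w9")
def P(x,y,z): return np.round(proj(w,[*(M+X*x+Y*(y+10)),z])).astype(int)
for n,q in [("rider front-left",(35,169.6,42)),("rider front-right",(35,181.6,42)),("fin",(66,175.6,57)),("pointer40",(40,175.6,48)),("post base",(13,175.6,110)),("rail end x35",(35,190,32))]: print(n,P(*q))
for l in ["mark","shutter"]:
  for m in cams.masks_of(w,l): print(l,m["bbox"],round(m["confidence"],2))
g=cv2.cvtColor(w["pixels"],cv2.COLOR_RGB2GRAY)
for r in range(222,274,4): print(r,g[r,222:292:2])
E
```

```text
18.3 [481.76267123 -35.18140449  97.3089033 ] [  0.9 175. ] [-2.68023804 -9.90457901  5.62835767]
rider front-left [248 260]
rider front-right [266 260]
fin [257 315]
pointer40 [257 271]
post base [257 288]
rail end x35 [278 253]
mark [254.2, 304.7, 5.0, 15.6] 0.5
shutter [95.0, 188.5, 180.5, 115.7] 0.81
222 [105 110  34   5   7  10   8  10  13   9  11  10   9  10  13  10  11  10
  10  11  11  12  11  10   9  16  12   8   8   8   7  15 145 135 133]
226 [146  12   5   9   9   6   9  12  13  10  11  10  11  11  12  11  11   8
  10  11  12  11  11   9  10  13  13   9   7   6   8   6  19 146 134]
230 [ 12   7   7   6   8   8   8  14   9  10  12  10  10   9   9  10  10   9
  11   9  10  10  10  11  11   8  16   7  10   9   8   9   5  21 143]
234 [ 6  8  8  8  8 10  7 14 10 13 14 13 14 12 13 14 14 13 13 15 15 13 14 13
 12  8 14  9  9  7  9  7  8  6 22]
238 [ 8  7  8  8  8 10  8 14 15 12 14 16 15 15 14 13 15 14 15 15 14 14 14 13
 13 11 15 14  8  9  9  8  9  6 23]
242 [11  7  6  7  9  8 12 12 11 14 15 15 14 14 15 15 17 15 16 16 15 17 15 15
 12 10 16 13  9  8  7  8  9  8 20]
246 [ 9  8  8 10 
[... 171 characters left out ...]

 14 11 12 13 12  5  7  5  9  9 14]
254 [45  5  8 10  7 10 14 13 13 13 15 14 15 15 14 15 15 14 13 15 15 15 15 13
 14 11 11 15 13  9  9  7  6 29 76]
258 [ 64  20   8  11   7  13  15  11  10  13  14  14  15  16  13  15  13  15
  12  15  14  14  16  15  14  10  12  14  13   7   8   9  24 108  95]
262 [ 59  55   8   7   6  14  13  12  11  13  15  15  15  15  14  14  13  14
  13  15  13  13  14  14  16  11  10  15  13  10   7   6  25 128 108]
266 [ 62  59   6   8   8  15  14  10   9  14  12  12  14  13  13  14  14  13
  14  14  13  14  13  13  13  11  12  10  13  12   5   5  31 105  85]
270 [31 37 35 45 44 43 45 44 44 43 43 35 35 35 36 45 45 43 43 44 43 43 43 44
 45 45 43 45 44 44 44 44 43 39 93]
```

The fin shows at column 256.7, against 256 for the tool plane holding the post. So the pointer is within about 1 mm of the mark, held with 40 N. I hold briefly and hand in.

Call:
send_rows(xyz=[[0,0,0],[0,0,0],[0,0,0],[0,0,0],[0,0,0],[0,0,0]], twist=[0,0,0,0,0,0], fingers=[5,5,5,5,5,5])

```text
t: 19.05
eef_pos: [481.8, -35.2, 97.3]
eef_rot: [-0.177, 3.136, -0.008]
force: [-2.3, -9.5, 5.7]
grip_width: 15.7
grasp_force: 40.0
```

```bash
python3 -c "
from workcell import env
print(env.hand_in())"
```

```text
the job is handed in; nothing more can be done
None
```

The job is handed in at about 19 s of the 51 s: the cap is home in the chamber mouth (about 1 mm off centre), and the gripper is holding the shutter within about 1 mm of the mark at 40 N; hand-in returned no verdict.

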